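# Stow the loose chilling ball

## Robot

A 6-joint arm with a two-finger parallel gripper is mounted at the origin on a cart in front of the work surface, level with it; the furniture and walls round the work are solid. World frame = base frame: x ahead of the robot, y to its left, z up, the work surface at z = 0. Lengths are in m, angles in rad, forces in N, time in s.
With the tool pointing down it reaches from about 0.375 to 0.9 m from the base axis. Payload 3.1 kg.
Tool frame: the origin (TCP) lies at the very end of the fingers, on their centre line; the grasp point (between the pads) lies 19 mm behind it; x points along the fingers, y is the direction in which the jaws open and shut, and the axes are right-handed (so a half turn about x gives the same grasp; the last joint's range is limited). The gripper opens to 87 mm and grips with 3 to 60 N. Pads are 19 mm wide; open, the fingers measure 117 mm over their backs; the gripper's body (75 mm by 190 mm) begins 51 mm behind the grasp point.
Start: joints at [0.952, 0.527, 1.433, -0, 1.181, -0.178], TCP at [0.267, 0.565, 0.223] pointing down, gripper open.
Joint ranges: [-3.08, 3.08], [-0.75, 2.2], [0.22, 2.44], [-1.43, 4.57], [0, 2.65], [-2.85, 2.85]. Speed limits (rad/s): [2.79, 2.79, 3.14, 3.14, 3.14, 3.14].

## Interface

Orientations are given as a unit quaternion [x, y, z, w].
In Python, from rig import robot gives the robot as it stands.
- The arm moves only by the tool carry_out, never from a script. Its argument "commands" is a list that holds one entry, the list of rows, each a list of 5 numbers: the opening, from 0 (shut) to 1 (fully open), then the shift along the tool's x, y, z in mm, then the turn about the tool's x in degrees. In form: [[[hand, x, y, z, twist], ...]]. A call has 1 to 8 rows; each row shifts and turns the pose as measured when the row begins, along the tool's axes as they then stand; what a row does not reach is not made up. A row lasts 1/12 s, in which the tool goes at most 41.7 mm and 7.16 degrees, less where a joint would pass 70% of its speed; a pose out of reach is approached as far as the arm can. A call with a gripper value outside its range is refused whole. The fingers move at their own pace and stop on an object; "force" is the grip in N (left out, the last holds). Time passes only in rows, so rows that do not move let the fingers close. It gives the time, the measured TCP pose, the force and the opening at its end, in the units of the state.
- robot.get_obs(): the state, without advancing time (a new reading comes with each control period).
- robot.camera(name): name is "scene" or "top" or "wrist"; returns the picture (420x560x3 uint8, red, green, blue); there is no depth.
- robot.camera_model(name): a dict with "fx", "fy", "cx", "cy" (pixels), "R" (3x3) and "t" (3): a world point X has camera coordinates R X + t. Camera axes: x right, y down, z forward; pixel columns grow to the right and rows downward; lengths in m; the calibration is good to about 2 mm. A picture is of the moment at which its call begins: read the wrist's pose just before it. camera_model takes no time and is no camera call; for the wrist camera it gives the pose at the moment of the call.
- robot.hand_in(): hands the job in, once; it reports no verdict.
The state is a dict: "time": time; "q": joint angles; "joint_velocities": joint speeds; "joint_torque": joint torques, N m; "position": TCP position; "tool_rot": TCP orientation; "ft_force": force on the tool from outside, world axes, zero at the start; "moment": the same for the moment, N m; "grip_width": finger opening in m.
Only numpy, scipy, OpenCV 4.12 (cv2) and the standard library are available. Lean on these libraries where they do the work, as an engineer would, in place of code of your own. Each camera call takes 0.05 s, during which the arm holds its last target. There are 200 camera calls.

## Task

A steel chilling ball has come loose on its wooden storage tray. Without lifting it, nudge it gently across the deck with the fingertips until it drops into the free blue ring, then press it straight down until it meets the hidden stop and hold it there for a moment with about 12 newtons, no harder, and let go. Leave the other ball and the things around the tray alone.

Things in the scene. Friction and masses are not known exactly. Their poses are not given: they have to be found in the camera images.
- tray: Brown wooden storage tray with a low dark rim, 92 mm (its x) by 160 mm (its y), fixed. Origin: centre of its underside, z up. The flat deck is 26 mm above the origin; the rim, 4 mm thick, rises 6 mm above the deck. At its +y end are two round wells, 33 mm across, at x = +22 and -22 mm, y = +46 mm. The one at x = -22 mm holds the stored ball, already home.
- well (a point): Middle of the mouth of the free well, at deck height. A ball that has dropped onto the ring in it stands with its centre about 8 mm above the deck. Pressed farther it sinks with the ring until it meets a hard stop. The stop is set differently each time, 1.5 to 7.5 mm farther down, and can only be felt: press until the ball no longer yields, and hold it on the stop at 8 to 16 N.
- ring_top (a point): Middle of the top of the blue plastic ring in the free well: 31 mm outside, 23 mm inside, 4 mm tall, its top 1 mm below the deck at the start. The ring is tight: it slides straight down when pushed with about 4 N (well short of the force to be held on the stop) and stays where it is left.
- ball_center (a point): Centre of the loose polished steel ball, 30 mm in diameter, about 0.06 to 0.13 kg. It rolls almost freely on the level deck (centre then 15 mm above the deck); the deck's rim keeps a slow ball in. Never press or squeeze it with more than 16 N.
- stored_ball_center (a point): Centre of the other, equal ball, already fully home in the well at tray x = -22 mm, y = +46 mm. Leave it there.
- espresso_cup: Striped espresso cup, 65 x 88 x 50 mm, to the left of the tray; origin at the middle of its foot. Bystander.
- matchbox: Red matchbox, 36 x 53 x 16 mm, to the left of the tray; origin at the middle of its underside. Bystander.
- lemon: Lemon, 78 x 55 x 56 mm, behind and to the left of the tray; origin at its underside. Bystander.
- salt_shaker: Salt shaker with a grey top, 44 mm across and 90 mm tall, to the right of the tray; origin at the middle of its foot. Bystander.
- pepper_mill: Wooden pepper mill, 58 mm across and 150 mm tall, to the right of the tray; origin at the middle of its foot. Bystander.

How it is judged:
On the way, in this order (a step that is already met when the one before it is completed fails the run):
1. the ball has dropped onto the ring in the free well (horizontal distance between ball_center and well below 0.003 m and z of ball_center in the frame of tray below 0.0365 m), for 0.2 s.
2. the ball has sunk and is held on the stop with at least 8 N (the ring alone yields at 4 N) (horizontal distance between ball_center and well below 0.003 m and z of ball_center in the frame of tray below 0.0337 m and contact force between the fingers and ball above 8 N), for 0.3 s.
At the end, for the whole second after the job is handed in: The ball rests in the free well within 3 mm of its middle, pressed down (its centre at most 7.9 mm above the deck), at rest; the stored ball is within 3 mm of where it was (horizontal distance between ball_center and well below 0.003 m and z of ball_center in the frame of tray below 0.0339 m and linear speed of ball below 0.02 m/s and distance of stored_ball_center from where it was at the start of the episode below 0.003 m); the robot touches nothing.
It fails at once if the ball is pressed or squeezed with more than 16 N (contact force between the fingers and ball above 16 N).
It fails at once if the ball is lifted more than 10 mm off the deck (z of ball_center in the frame of tray above 0.051 m).
It fails at once if the stored ball is moved by more than 5 mm (distance of stored_ball_center from where it was at the start of the episode above 0.005 m).
It fails at once if the robot leans on the tray with more than 25 N (contact force between the fingers and tray above 25 N).
It fails at once if a bystander is moved by more than 15 mm (distance of any of espresso_cup, matchbox, lemon, salt_shaker, pepper_mill from where it was at the start of the episode above 0.015 m).
It also fails if it takes over 54 s, if anything falls off the work surface, if the arm or the gripper's body presses on something with over 40 N, if the wrist force passes 120 N, or if a joint passes its speed limit or range.

## Working session

There is one attempt and no reset: what is moved stays moved. The work goes in short steps, Python scripts to look and compute and a tool call to move; the robot and the scene stay as the last step left them, time stands still between calls to the robot, and variables do not carry over. Pictures are saved under pics/ and viewed, on a budget of 10 in all, crops included, one or two more only if the job needs it, and the job is handed in when it is done.

Besides the shell and the picture viewer there is one more tool, called after "Call:" as a command line: name --argument value ..., lists and objects as JSON in quotes. carry_out: Moves the arm, as the interface text tells. Its arguments: {"type":"object","properties":{"commands":{"type":"array"},"force":{"type":"number"}},"required":["commands"]}

```bash
mkdir -p pics; ls; python3 - <<'E'
from rig import robot
import cv2,numpy as np
o=robot.get_obs();print({k:np.round(v,3) for k,v in o.items()})
for n in("top","scene"):
    im=robot.camera(n);cv2.imwrite(f"pics/{n}0.png",im[...,::-1]);m=robot.camera_model(n);print(n,{k:np.round(v,4).tolist() for k,v in m.items()})
E
```

```text
pics
{'time': np.float64(0.0), 'q': array([ 0.952,  0.528,  1.434, -0.   ,  1.181, -0.179]), 'joint_velocities': array([-0.001, -0.001,  0.001,  0.001, -0.001,  0.   ]), 'joint_torque': array([ 1.0000e-03, -4.4003e+01, -1.7659e+01,  6.3000e-02,  5.8000e-02,
       -0.0000e+00]), 'position': array([0.266, 0.565, 0.222]), 'tool_rot': array([ 0.154,  0.69 , -0.155,  0.69 ]), 'ft_force': array([-0.576,  0.172,  0.551]), 'moment': array([ 0.005,  0.051, -0.017]), 'grip_width': np.float64(0.087)}
top {'fx': 403.6334, 'fy': 403.6334, 'cx': 282.7715, 'cy': 213.7306, 'R': [[-0.0176, -0.9995, 0.0268], [-0.9954, 0.015, -0.0943], [0.0938, -0.0284, -0.9952]], 't': [-0.1041, 0.5431, 1.0125]}
scene {'fx': 424.687, 'fy': 424.687, 'cx': 283.6744, 'cy': 213.091, 'R': [[0.4158, -0.9094, -0.007], [-0.6543, -0.2938, -0.6968], [0.6317, 0.2943, -0.7172]], 't': [-0.3152, 0.3483, 1.0178]}
```

View pics/top0.png

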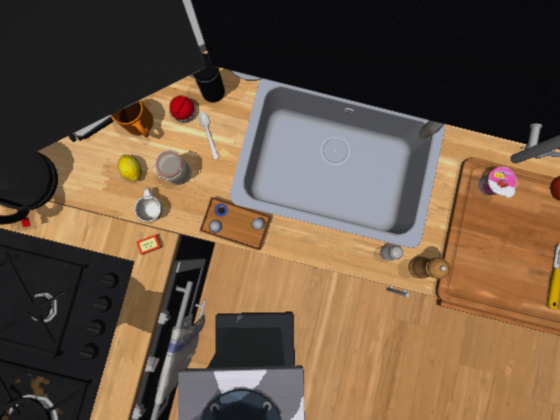

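View pics/scene0.png

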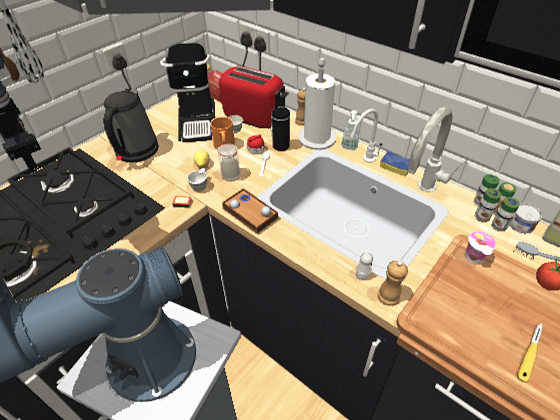

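The top view shows the tray at about (236,223). The free blue ring is at (221,210), the stored ball at (215,227) and the loose ball at (257,225). I'll work out rough positions and then look with the wrist camera.

```bash
cat > h.py <<'E'
import numpy as np,cv2
from scipy.spatial.transform import Rotation as Ro
from rig import robot
def ray(m,u,v,z):
    R=np.array(m["R"]);t=np.array(m["t"]);c=-R.T@t
    d=R.T@np.array([(u-m["cx"])/m["fx"],(v-m["cy"])/m["fy"],1]);return c+d*(z-c[2])/d[2]
def proj(m,X):
    p=np.array(m["R"])@np.array(X)+m["t"];return np.array([m["fx"]*p[0]/p[2]+m["cx"],m["fy"]*p[1]/p[2]+m["cy"]])
def tool(target,o=None):
    o=o or robot.get_obs();R=Ro.from_quat(o["tool_rot"]);return np.round(R.inv().apply(np.array(target)-o["position"])*1000,1)
E
python3 - <<'E'
from h import *
m=robot.camera_model("top")
for n,u,v,z in[("ring",221,210,.025),("stored",215,227,.032),("ball",257,225,.041)]+[("c",*c,.03) for c in((214,197),(272,215),(263,249),(200,232))]:print(n,ray(m,u,v,z).round(4))
o=robot.get_obs();print(Ro.from_quat(o["tool_rot"]).as_matrix().round(3))
w=robot.camera_model("wrist");print({k:np.round(v,3).tolist() for k,v in w.items()});R=np.array(w["R"]);print("cam in tool",Ro.from_quat(o["tool_rot"]).inv().apply(-R.T@w["t"]-o["position"]))
print(proj(w,[.5,.1,.03]), tool([.5,.1,.2]))
E
```

```text
ring [0.5535 0.0458 0.025 ]
stored [0.5095 0.0602 0.032 ]
ball [ 0.5123 -0.0468  0.041 ]
c [0.5868 0.0629 0.03  ]
c [ 0.5382 -0.0851  0.03  ]
c [ 0.4517 -0.061   0.03  ]
c [0.4975 0.0985 0.03  ]
[[-0.001  0.427  0.904]
 [-0.002  0.904 -0.427]
 [-1.    -0.002 -0.   ]]
{'fx': 346.189, 'fy': 346.189, 'cx': 282.921, 'cy': 215.697, 'R': [[0.427, 0.904, -0.002], [0.874, -0.412, 0.259], [0.233, -0.112, -0.966]], 't': [-0.624, -0.032, 0.391]}
cam in tool [-0.16248682  0.00039513 -0.07040016]
[ 45.29540642 491.24292874] [  22.1 -320.5  409.7]
```

```bash
python3 - <<'E'
from h import *
print(tool([.55,-.02,.19]))
E
```

```text
[  32.3 -407.7  506.1]
```

Call:
carry_out --commands '[[[1, 2, -24, 30, 0], [1, 2, -24, 30, 0], [1, 2, -24, 30, 0], [1, 2, -24, 30, 0], [1, 2, -24, 30, 0], [1, 2, -24, 30, 0], [1, 2, -24, 30, 0], [1, 2, -24, 30, 0]]]'

```text
time: 0.77
position: [0.402, 0.2859, 0.2016]
tool_rot: [0.15, 0.692, -0.149, 0.69]
ft_force: [1.1, 0.6, -0.4]
grip_width: 0.0867
```

Call:
carry_out --commands '[[[1, 2, -24, 30, 0], [1, 2, -24, 30, 0], [1, 2, -24, 30, 0], [1, 2, -24, 30, 0], [1, 2, -24, 30, 0], [1, 2, -24, 30, 0], [1, 2, -24, 30, 0], [1, 2, -24, 30, 0]]]'

```text
time: 1.43
position: [0.5433, -0.003, 0.1818]
tool_rot: [0.15, 0.694, -0.149, 0.688]
ft_force: [0.3, 0.4, -0.2]
grip_width: 0.087
```

```bash
python3 - <<'E'
from h import *
o=robot.get_obs();print(o["position"],o["tool_rot"],tool([.55,-.02,.17]),o["time"],o["ft_force"])
E
```

```text
[ 0.54333999 -0.00300454  0.18183747] [ 0.14969193  0.69412673 -0.14907147  0.68815558] [ 11.7 -12.7  13.2] 1.4333 [ 0.31069596  0.36623802 -0.22317356]
```

Call:
carry_out --commands '[[[1, 4, -6, 6, 0], [1, 4, -6, 6, 0], [1, 0, 0, 0, 0], [1, 0, 0, 0, 0]]]'

```text
time: 1.77
position: [0.5528, -0.0274, 0.1716]
tool_rot: [0.153, 0.693, -0.153, 0.688]
ft_force: [-0.6, 0.6, 0.6]
grip_width: 0.0868
```

```bash
python3 - <<'E'
from h import *
import json
o=robot.get_obs();m=robot.camera_model("wrist");im=robot.camera("wrist");print(o["position"],o["joint_velocities"].round(3))
cv2.imwrite("pics/w1.png",im[...,::-1]);json.dump({k:np.array(v).tolist() for k,v in m.items()},open("w1.json","w"))
E
```

```text
[ 0.55283304 -0.02744713  0.17161854] [-0.008  0.014  0.006 -0.003 -0.007 -0.001]
```

View pics/w1.png

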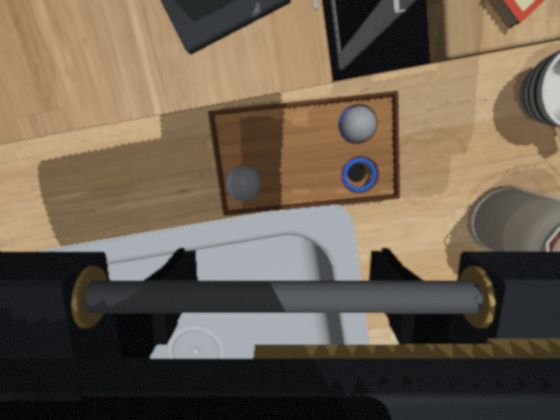

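The wrist view shows the tray rim corners at about (210,112), (396,93), (399,197) and (226,215). The ring is at (360,174), the loose ball at (243,183) and the stored ball at (358,124). I'll refine these on an enlarged crop.

```bash
python3 - <<'E'
import cv2,numpy as np
im=cv2.imread("pics/w1.png");c=im[80:230,200:410]
hsv=cv2.cvtColor(im,cv2.COLOR_BGR2HSV);mk=cv2.inRange(hsv,(105,150,60),(130,255,255))
p=cv2.findNonZero(mk[140:210,330:390]).astype(np.float32)+[330,140];print(len(p),cv2.fitEllipse(cv2.convexHull(p.astype(np.float32))))
cv2.imwrite("pics/w1c.png",cv2.resize(cv2.convertScaleAbs(c,alpha=1.5),None,fx=3.8,fy=3.8,interpolation=cv2.INTER_CUBIC))
E
```

```text
345 ((359.3319396972656, 174.1601104736328), (31.936464309692383, 34.01469421386719), 52.81599807739258)
```

View pics/w1c.png

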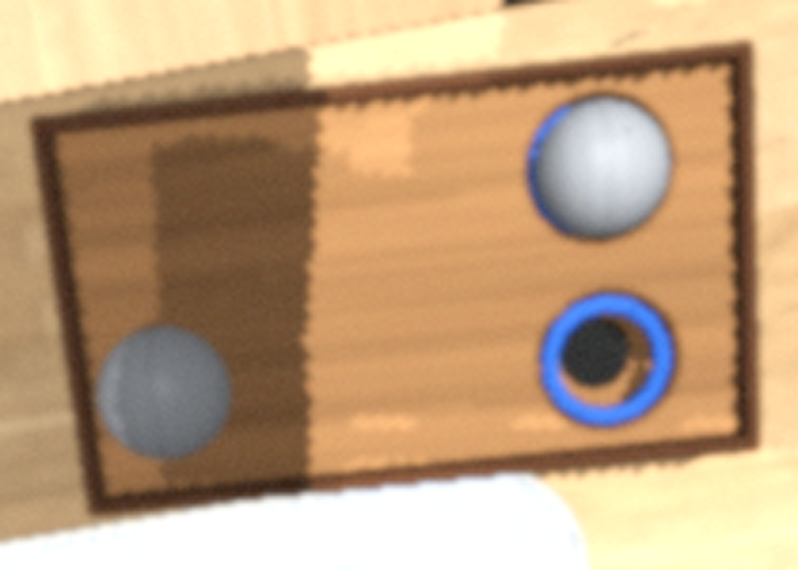

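```bash
cat >> h.py <<'E'
def toworld(x,y,z=0,tp=None):
    a=tp[2];return np.array([tp[0]+x*np.cos(a)-y*np.sin(a),tp[1]+x*np.sin(a)+y*np.cos(a),z])
E
python3 - <<'E'
from h import *
import json
from scipy.optimize import least_squares
m=json.load(open("w1.json"));f=lambda u,v:(200+(u+.5)/3.8-.5,80+(v+.5)/3.8-.5)
P=[((34,122),(-46,-80,32)),((752,42),(-46,80,32)),((756,446),(46,80,32)),((94,514),(46,-80,32)),((608,360),(22,46,25)),((604,167),(-22,46,31))]
obs=np.array([ray(m,*f(*a),b[2]/1000) for a,b in P]);w=np.array([.5]*4+[1.5,.7])
F=lambda p:(np.array([toworld(b[0]/1e3,b[1]/1e3,b[2]/1e3,p) for a,b in P])-obs)[:,:2]
s=least_squares(lambda p:(F(p)*w[:,None]).ravel()*1e3,[.518,.003,-.29]).x
print(s,np.rad2deg(s[2]));print((F(s)*1e3).round(1))
b=ray(m,*f(165,392),.041);wl=toworld(.022,.046,.026,s);print("ball",b,"well",wl,"ring obs",obs[4])
a=s[2];d=b-toworld(0,0,0,s);print("ball tray",d[0]*np.cos(a)+d[1]*np.sin(a),-d[0]*np.sin(a)+d[1]*np.cos(a))
v=wl-b;print("dir",np.rad2deg(np.arctan2(v[1],v[0])),np.hypot(*v[:2]))
o=robot.get_obs();R=Ro.from_quat(o["tool_rot"]).as_matrix();print(np.rad2deg(np.arctan2(R[1,1],R[0,1])),R.round(3),proj(m,o["position"]))
E
```

```text
[ 0.52185192  0.00984357 -0.33131951] -18.98320987651699
[[-1.6 -0.8]
 [-0.6  1.3]
 [ 1.8  1.4]
 [ 0.5 -1.6]
 [-0.1 -0. ]
 [ 0.1 -0. ]]
ball [ 0.51888387 -0.04913219  0.041     ] well [0.55761882 0.0461854  0.026     ] ring obs [0.55767372 0.04619524 0.025     ]
ball tray 0.01637765101033863 -0.05673377693449272
dir 67.88426793535484 0.1028875100844979
65.09930064077243 [[-0.006  0.421  0.907]
 [ 0.001  0.907 -0.421]
 [-1.    -0.002 -0.006]] [282.62705858 266.4400447 ]
```

```bash
python3 - <<'E'
from h import *
print(tool([.518,-.0488,.07]))
E
```

```text
[101.9 -34.  -21.7]
```

Call:
carry_out --commands '[[[1, 8, -9, -6, -1.4], [1, 18, -9, -6, -1.4], [1, 18, -8, -5, 0], [1, 18, -8, -5, 0], [1, 18, 0, 0, 0], [1, 12, 0, 0, 0], [1, 8, 0, 0, 0], [1, 0, 0, 0, 0]]]'

```text
time: 2.48
position: [0.5138, -0.0363, 0.072]
tool_rot: [0.129, 0.697, -0.128, 0.694]
ft_force: [0.0, -0.2, -0.1]
grip_width: 0.0868
```

```bash
python3 - <<'E'
from h import *
import json
o=robot.get_obs();m=robot.camera_model("wrist");im=robot.camera("wrist");print(o["position"],o["joint_velocities"].round(3),o["ft_force"])
R=Ro.from_quat(o["tool_rot"]).as_matrix();print(np.rad2deg(np.arctan2(R[1,1],R[0,1])),tool([.5189,-.0491,.036]))
cv2.imwrite("pics/w2.png",im[...,::-1]);json.dump({k:np.array(v).tolist() for k,v in m.items()},open("w2.json","w"));print(proj(m,o["position"]),proj(m,[.5189,-.0491,.041]),proj(m,[.5577,.0462,.025]))
E
```

```text
[ 0.5138199  -0.03629314  0.07203217] [ 0.03  -0.018  0.009  0.004  0.014  0.003] [ 0.04838787 -0.22333952 -0.1363825 ]
69.08790594365267 [ 36.6 -10.3   9.2]
[282.20923738 266.72648761] [265.3287188  260.64950254] [425.76684324 254.40859429]
```

View pics/w2.png

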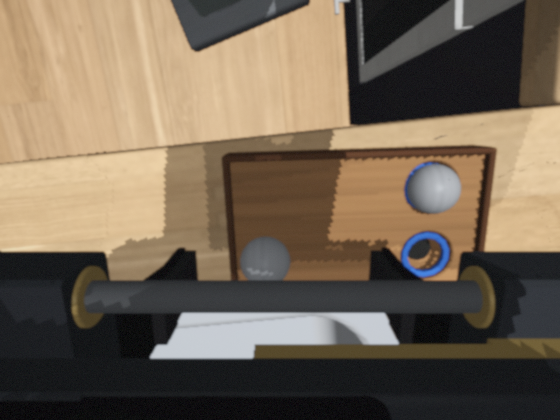

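The wrist view shows the ball at (265,260) and the ring at (426,253). Both match the predictions within about 1 px, so I'll descend and straddle the ball.

Call:
carry_out --commands '[[[1, 0, -5, 4, 1.2], [1, 0, -5, 5, 0], [1, 10, 0, 0, 0], [1, 10, 0, 0, 0], [1, 8, 0, 0, 0], [1, 5, 0, 0, 0], [1, 2, 0, 0, 0], [1, 0, 0, 0, 0]]]'

```text
time: 3.2
position: [0.5225, -0.0499, 0.0372]
tool_rot: [0.136, 0.693, -0.135, 0.695]
ft_force: [0.8, -0.0, 0.2]
grip_width: 0.0871
```

```bash
cat > st.py <<'E'
from h import *
import sys
o=robot.get_obs();R=Ro.from_quat(o["tool_rot"]).as_matrix();print(round(o["time"],2),"pos",o["position"].round(4),"yaw",np.rad2deg(np.arctan2(R[1,1],R[0,1])).round(2),"F",o["ft_force"].round(2),"w",o["grip_width"].round(4))
print("down axis",R[:,0].round(4),"to ball",tool([.5189,-.0491,.037]),"to well",tool([.5577,.0462,.037]))
E
python3 st.py
```

```text
Traceback (most recent call last):
  File "st.py", line 3, in <module>
    o=robot.get_obs();R=Ro.from_quat(o["tool_rot"]).as_matrix();print(round(o["time"],2),"pos",o["position"].round(4),"yaw",np.rad2deg(np.arctan2(R[1,1],R[0,1])).round(2),"F",o["ft_force"].round(2),"w",o["grip_width"].round(4))
                                                                                                                                                                                                          ^^^^^^^^^^^^^^^^^^^^^
AttributeError: 'float' object has no attribute 'round'
```

```bash
sed -i 's/o\["grip_width"\].round(4)/round(float(o["grip_width"]),4)/' st.py; python3 st.py
```

```text
3.2 pos [ 0.5225 -0.0499  0.0372] yaw 67.88 F [ 0.77 -0.    0.15] w 0.0871
down axis [ 3.4e-03  7.0e-04 -1.0e+00] to ball [ 0.2 -0.6 -3.6] to well [  0.4 102.3  -3.6]
```

Call:
carry_out --commands '[[[0.75, 0, 0, -3.5, 0], [0.62, 0, 0, 0, 0], [0.54, 0, 0, 0, 0], [0.49, 0, 0, 0, 0], [0.45, 0, 0, 0, 0], [0.42, 0, 0, 0, 0], [0.4, 0, 0, 0, 0], [0.38, 0, 0, 0, 0]]]' --force 3

```text
time: 3.87
position: [0.5189, -0.0482, 0.0377]
tool_rot: [0.136, 0.693, -0.135, 0.695]
ft_force: [-0.3, 0.0, 0.2]
grip_width: 0.0417
```

```bash
python3 st.py; python3 - <<'E'
from h import *
m=robot.camera_model("wrist");cv2.imwrite("pics/w3.png",robot.camera("wrist")[...,::-1]);o=robot.get_obs();print(proj(m,o["position"]),proj(m,[.5189,-.0491,.041]),proj(m,[.5577,.0462,.025]))
E
```

```text
3.87 pos [ 0.5189 -0.0482  0.0377] yaw 67.89 F [-0.35  0.04  0.21] w 0.0417
down axis [ 4.e-03  5.e-04 -1.e+00] to ball [ 0.7 -0.8  0.3] to well [  0.9 102.1   0.4]
[282.2287606  266.81529409] [280.55303902 270.06804066] [470.45638073 257.83559783]
```

View pics/w3.png

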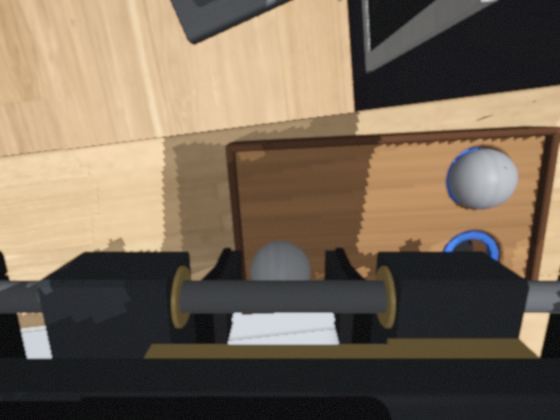

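The ball sits centred between the fingers at (280,270), undisturbed. I'll tighten the cage and start nudging along tool +y.

Call:
carry_out --commands '[[[0.38, 0.5, 0, 0, 0], [0.38, 0, 0, 0, 0], [0.38, 0, 1, 0, 0], [0.38, 0, 2, 0, 0], [0.38, 0, 3, 0, 0], [0.38, 0, 4, 0, 0], [0.38, 0, 5, 0, 0], [0.38, 0, 5, 0, 0]]]'

```text
time: 4.58
position: [0.527, -0.029, 0.0373]
tool_rot: [0.136, 0.693, -0.136, 0.695]
ft_force: [0.2, -0.5, -0.3]
grip_width: 0.0331
```

```bash
python3 st.py
```

```text
4.58 pos [ 0.527  -0.029   0.0373] yaw 67.81 F [ 0.17 -0.51 -0.32] w 0.0331
down axis [ 4.e-03  3.e-04 -1.e+00] to ball [  0.2 -21.7   0.1] to well [ 0.4 81.2 -0. ]
```

Call:
carry_out --commands '[[[0.38, 0, 5, 0, 0], [0.38, 0, 5, 0, 0], [0.38, 0, 5, 0, 0], [0.38, 0, 5, 0, 0], [0.38, 0, 5, 0, 0], [0.38, 0, 5, 0, 0], [0.38, 0, 5, 0, 0], [0.38, 0, 5, 0, 0]]]'

```text
time: 5.25
position: [0.5438, 0.0133, 0.0373]
tool_rot: [0.136, 0.693, -0.135, 0.695]
ft_force: [-0.1, 0.2, -0.8]
grip_width: 0.033
```

```bash
python3 st.py; python3 - <<'E'
from h import *
m=robot.camera_model("wrist");o=robot.get_obs();im=robot.camera("wrist");w=toworld
print(proj(m,o["position"]),proj(m,o["position"]*[1,1,0]+[0,0,.041]),proj(m,[.5577,.0462,.025]))
s=robot.camera("scene");ms=robot.camera_model("scene");u,v=proj(ms,o["position"]).astype(int);print(u,v)
a=cv2.resize(im[140:350,180:460],None,fx=2,fy=2);b=cv2.resize(s[v-35:v+35,u-40:u+40],(480,420),interpolation=cv2.INTER_CUBIC)
c=np.hstack([a,b]);cv2.imwrite("pics/w4.png",cv2.resize(c,(800,324))[...,::-1])
E
```

```text
5.25 pos [0.5438 0.0133 0.0373] yaw 67.9 F [-0.14  0.23 -0.82] w 0.033
down axis [ 4.e-03  5.e-04 -1.e+00] to ball [  0.1 -67.2   0.4] to well [ 0.3 35.7  0.5]
[282.20346103 266.75541691] [282.2030119 269.8019088] [348.22800058 258.32351906]
251 201
```

View pics/w4.png

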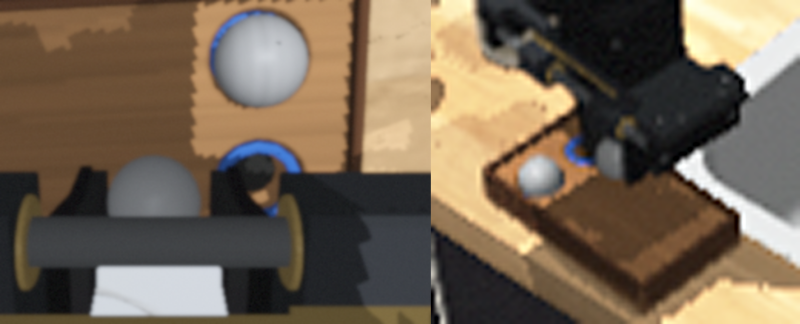

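The ball is following in the cage: its centre is at about (280,271), laterally on the TCP, with the ring dead ahead. Continuing, slower near the end.

Call:
carry_out --commands '[[[0.38, 0, 4, 0, 0], [0.38, 0, 4, 0, 0], [0.38, 0, 4, 0, 0], [0.38, 0, 4, 0, 0], [0.38, 0, 4, 0, 0], [0.38, 0, 4, 0, 0], [0.38, 0, 3, 0, 0], [0.38, 0, 3, 0, 0]]]'

```text
time: 6.02
position: [0.5561, 0.0436, 0.0372]
tool_rot: [0.136, 0.693, -0.135, 0.695]
ft_force: [0.7, 0.9, 0.0]
grip_width: 0.0329
```

Call:
carry_out --commands '[[[0.38, 0, 2, 0, 0], [0.38, 0, 1, 0, 0], [0.38, 0, 0, 0, 0], [0.38, 0, 0, 0, 0]]]'

```text
time: 6.35
position: [0.5576, 0.0474, 0.0372]
tool_rot: [0.136, 0.693, -0.135, 0.695]
ft_force: [0.4, -0.2, -0.1]
grip_width: 0.033
```

```bash
python3 st.py; python3 - <<'E'
from h import *
m=robot.camera_model("wrist");o=robot.get_obs();im=robot.camera("wrist");w=toworld
print([proj(m,[.5577,.0462,z]).round(1) for z in (.025,.034,.041)])
s=robot.camera("scene");ms=robot.camera_model("scene");u,v=proj(ms,o["position"]).astype(int);print(u,v)
a=cv2.resize(im[140:350,180:460],None,fx=2,fy=2);b=cv2.resize(s[v-35:v+35,u-40:u+40],(480,420),interpolation=cv2.INTER_CUBIC)
c=np.hstack([a,b]);cv2.imwrite("pics/w5.png",cv2.resize(c,(800,324))[...,::-1])
E
```

```text
6.35 pos [0.5576 0.0474 0.0372] yaw 67.94 F [ 0.39 -0.21 -0.07] w 0.033
down axis [ 4.e-03  6.e-04 -1.e+00] to ball [  -0.  -104.     0.4] to well [ 0.2 -1.1  0.6]
[array([280.1, 258.6]), array([280. , 265.3]), array([280., 271.])]
244 195
```

View pics/w5.png

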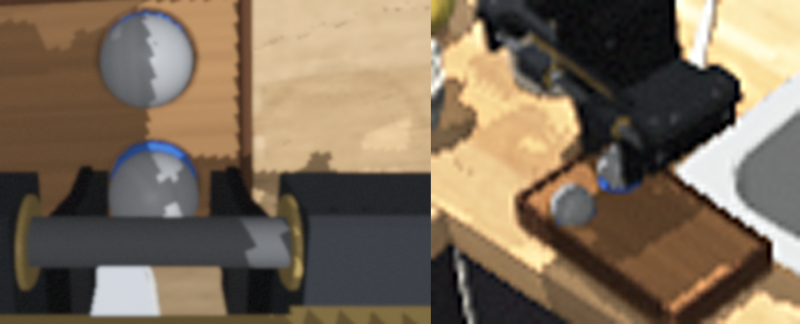

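The ball now appears at (279,265.5), which matches a centre height of 34 mm, with the blue ring showing round it as it does for the stored ball. It has dropped. I'll open, rise, shut the fingers and centre over the well.

Call:
carry_out --commands '[[[0.5, 0, 0, 0, 0], [0.5, 0, 0, 0, 0], [0.5, -8, 0, 0, 0], [0.5, -12, 0, 0, 0], [0.5, -12, 0, 0, 0], [0.3, -2, 0, 0, 0], [0, 0, -1, 0.5, 0], [0, 0, 0, 0, 0]]]' --force 10

```text
time: 7.12
position: [0.557, 0.0452, 0.0738]
tool_rot: [0.136, 0.693, -0.135, 0.695]
ft_force: [0.2, 0.0, 0.8]
grip_width: 0.0305
```

Call:
carry_out --commands '[[[0, 0, 0, 0, 0], [0, 0, 0, 0, 0], [0, 0, 0, 0, 0], [0, 0, 0, 0, 0]]]'

```text
time: 7.45
position: [0.5561, 0.0451, 0.0726]
tool_rot: [0.136, 0.694, -0.136, 0.694]
ft_force: [0.2, 0.0, -0.7]
grip_width: 0.0053
```

```bash
python3 st.py; python3 - <<'E'
from h import *
m=robot.camera_model("wrist");o=robot.get_obs();im=robot.camera("wrist");w=toworld
print([proj(m,[.5577,.0462,z]).round(1) for z in (.025,.034,.041)],proj(m,o["position"]))
s=robot.camera("scene");ms=robot.camera_model("scene");u,v=proj(ms,o["position"]).astype(int);print(u,v)
a=cv2.resize(im[140:350,180:460],None,fx=2,fy=2);b=cv2.resize(s[v-35:v+35,u-40:u+40],(480,420),interpolation=cv2.INTER_CUBIC)
c=np.hstack([a,b]);cv2.imwrite("pics/w6.png",cv2.resize(c,(800,324))[...,::-1])
E
```

```text
7.45 pos [0.5561 0.0451 0.0726] yaw 67.82 F [ 0.17  0.01 -0.67] w 0.0053
down axis [ 9.e-04  9.e-04 -1.e+00] to ball [  35.5 -101.3    1.1] to well [35.6  1.6  1.1]
[array([284.8, 238.4]), array([284.9, 243.2]), array([285. , 247.1])] [282.1850373 266.827132 ]
243 187
```

View pics/w6.png

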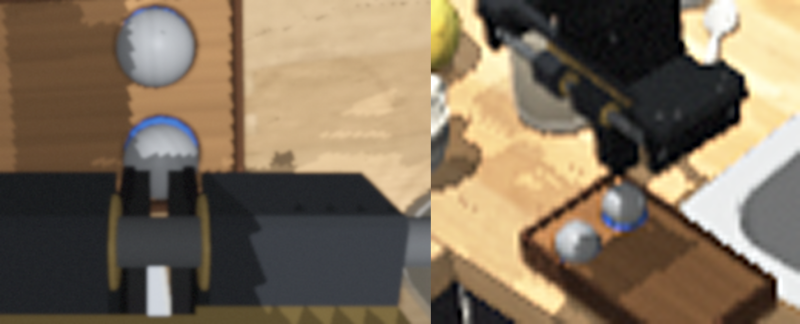

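The ball sits in the well with the blue ring under it, at column ~284. The fingers are above it and nearly shut. Centring and coming down close.

Call:
carry_out --commands '[[[0, 5, 1.5, 1, 0], [0, 6, 0, 0, 0], [0, 4, 0, 0, 0], [0, 2, 0, 0, 0], [0, 0, 0, 0, 0], [0, 0, 0, 0, 0]]]'

```text
time: 8.05
position: [0.5571, 0.0464, 0.0525]
tool_rot: [0.136, 0.694, -0.136, 0.693]
ft_force: [-0.7, -0.3, 0.2]
grip_width: 0.0006
```

```bash
python3 st.py
```

```text
8.05 pos [0.5571 0.0464 0.0525] yaw 67.83 F [-0.68 -0.3   0.22] w 0.0006
down axis [-0.0012  0.0012 -1.    ] to ball [  15.5 -102.9    0.7] to well [15.5 -0.   0.6]
```

Call:
carry_out --commands '[[[0, 1, 0, 0, 0], [0, 1, 0, 0, 0], [0, 1, 0, 0, 0]]]'

```text
time: 8.3
position: [0.5573, 0.0464, 0.0495]
tool_rot: [0.136, 0.694, -0.136, 0.694]
ft_force: [-0.3, 0.1, 1.2]
grip_width: 0.0004
```

Call:
carry_out --commands '[[[0, 1, 0, 0, 0]]]'

```text
time: 8.38
position: [0.5575, 0.0463, 0.0487]
tool_rot: [0.136, 0.694, -0.136, 0.694]
ft_force: [-0.8, -0.8, 3.1]
grip_width: 0.0005
```

Call:
carry_out --commands '[[[0, 1, 0, 0, 0]]]'

```text
time: 8.47
position: [0.5575, 0.0464, 0.048]
tool_rot: [0.136, 0.694, -0.136, 0.694]
ft_force: [-0.0, 0.3, 2.6]
grip_width: 0.0003
```

Call:
carry_out --commands '[[[0, 0.9, 0, 0, 0]]]'

```text
time: 8.55
position: [0.5576, 0.0463, 0.0473]
tool_rot: [0.136, 0.694, -0.136, 0.694]
ft_force: [-0.3, 0.5, 3.1]
grip_width: 0.0006
```

Call:
carry_out --commands '[[[0, 0.9, 0, 0, 0]]]'

```text
time: 8.63
position: [0.5575, 0.0464, 0.0466]
tool_rot: [0.136, 0.694, -0.136, 0.694]
ft_force: [-0.4, -0.1, 3.8]
grip_width: 0.0007
```

Call:
carry_out --commands '[[[0, 0.9, 0, 0, 0]]]'

```text
time: 8.72
position: [0.5576, 0.0464, 0.0458]
tool_rot: [0.136, 0.694, -0.136, 0.694]
ft_force: [-1.3, 0.2, 3.3]
grip_width: 0.0004
```

Call:
carry_out --commands '[[[0, 0.9, 0, 0, 0]]]'

```text
time: 8.8
position: [0.5576, 0.0463, 0.045]
tool_rot: [0.136, 0.694, -0.136, 0.694]
ft_force: [-1.2, -0.8, 2.9]
grip_width: 0.0004
```

Call:
carry_out --commands '[[[0, 0.9, 0, 0, 0]]]'

```text
time: 8.88
position: [0.5575, 0.0464, 0.0441]
tool_rot: [0.136, 0.694, -0.136, 0.694]
ft_force: [-1.2, -0.7, 2.7]
grip_width: 0.0005
```

Call:
carry_out --commands '[[[0, 0.9, 0, 0, 0]]]'

```text
time: 8.97
position: [0.5575, 0.0464, 0.0431]
tool_rot: [0.136, 0.694, -0.136, 0.694]
ft_force: [-1.1, -0.1, 2.6]
grip_width: 0.0008
```

Call:
carry_out --commands '[[[0, 0.9, 0, 0, 0]]]'

```text
time: 9.05
position: [0.5576, 0.0463, 0.0422]
tool_rot: [0.136, 0.694, -0.136, 0.694]
ft_force: [-2.1, 0.6, 7.0]
grip_width: 0.0003
```

Call:
carry_out --commands '[[[0, 0.9, 0, 0, 0]]]'

```text
time: 9.13
position: [0.558, 0.0463, 0.0419]
tool_rot: [0.136, 0.693, -0.136, 0.694]
ft_force: [-1.6, -0.5, 13.7]
grip_width: 0.0007
```

The stop is at TCP z ≈ 0.042, after about 7 mm of travel. Easing slightly to hold near 12 N.

Call:
carry_out --commands '[[[0, 0.6, 0, 0, 0]]]'

```text
time: 9.22
position: [0.5584, 0.0463, 0.0421]
tool_rot: [0.136, 0.693, -0.135, 0.695]
ft_force: [-1.7, 0.3, 8.9]
grip_width: 0.0005
```

Call:
carry_out --commands '[[[0, 0.8, 0, -0.2, 0]]]'

```text
time: 9.3
position: [0.5585, 0.0463, 0.0421]
tool_rot: [0.136, 0.693, -0.135, 0.695]
ft_force: [-2.0, -0.6, 9.0]
grip_width: 0.0003
```

Call:
carry_out --commands '[[[0, 0.8, 0, -0.2, 0]]]'

```text
time: 9.38
position: [0.5585, 0.0463, 0.0421]
tool_rot: [0.136, 0.693, -0.135, 0.695]
ft_force: [-2.1, -0.0, 9.0]
grip_width: 0.0004
```

Call:
carry_out --commands '[[[0, 0.8, 0, -0.2, 0]]]'

```text
time: 9.47
position: [0.5585, 0.0463, 0.0421]
tool_rot: [0.136, 0.692, -0.135, 0.695]
ft_force: [-2.3, -0.4, 8.4]
grip_width: -0.0001
```

Call:
carry_out --commands '[[[0, 1.0, 0, -0.3, 0]]]'

```text
time: 9.55
position: [0.5585, 0.0464, 0.042]
tool_rot: [0.136, 0.692, -0.135, 0.696]
ft_force: [-2.2, -0.7, 11.0]
grip_width: 0.0008
```

Call:
carry_out --commands '[[[0, 1.05, 0, -0.3, 0]]]'

```text
time: 9.63
position: [0.5586, 0.0464, 0.042]
tool_rot: [0.136, 0.692, -0.135, 0.696]
ft_force: [-2.6, -0.3, 10.0]
grip_width: 0.0003
```

Call:
carry_out --commands '[[[0, 1.05, 0, -0.3, 0], [0, 1.05, 0, -0.3, 0]]]'

```text
time: 9.8
position: [0.5588, 0.0464, 0.042]
tool_rot: [0.136, 0.691, -0.135, 0.697]
ft_force: [-2.3, -0.8, 9.7]
grip_width: 0.0007
```

Call:
carry_out --commands '[[[0, 1.05, 0, -0.3, 0], [0, 1.05, 0, -0.3, 0], [0, 1.05, 0, -0.3, 0]]]'

```text
time: 10.05
position: [0.559, 0.0465, 0.042]
tool_rot: [0.135, 0.69, -0.135, 0.698]
ft_force: [-2.3, -0.3, 10.2]
grip_width: 0.0007
```

Call:
carry_out --commands '[[[0, 1.2, 0, -0.6, 0], [0, 1.25, 0, -0.6, 0]]]'

```text
time: 10.22
position: [0.559, 0.0466, 0.042]
tool_rot: [0.135, 0.689, -0.135, 0.699]
ft_force: [-2.0, -1.3, 12.3]
grip_width: 0.0004
```

Call:
carry_out --commands '[[[0, 1.25, 0, -0.6, 0], [0, 1.25, 0, -0.6, 0], [0, 1.25, 0, -0.6, 0], [0, 1.25, 0, -0.6, 0]]]'

```text
time: 10.55
position: [0.5591, 0.0467, 0.042]
tool_rot: [0.135, 0.686, -0.135, 0.702]
ft_force: [-2.0, -1.1, 10.6]
grip_width: 0.0006
```

Held between 8.4 and 12.3 N for over a second. Letting go straight up.

Call:
carry_out --commands '[[[0, -2, 0, 0, 0], [0, -6, 0, 0, 0], [0, -15, 0, 0, 0], [0, -20, 0, 0, 0], [0, -20, 0, 0, 0], [0, -20, 0, 0, 0], [0, 0, 0, 0, 0], [0, 0, 0, 0, 0]]]'

```text
time: 11.22
position: [0.5569, 0.0471, 0.127]
tool_rot: [0.135, 0.687, -0.135, 0.701]
ft_force: [0.4, -0.3, 0.3]
grip_width: 0.0004
```

```bash
python3 st.py; python3 - <<'E'
from h import *
m=robot.camera_model("wrist");o=robot.get_obs();im=robot.camera("wrist")
print([proj(m,[.5577,.0462,z]).round(1) for z in (.027,.034)])
cv2.imwrite("pics/w7.png",im[...,::-1])
E
```

```text
11.22 pos [0.5569 0.0471 0.127 ] yaw 67.99 F [ 0.38 -0.28  0.31] w 0.0004
down axis [ 0.0186 -0.004  -0.9998] to ball [  89.6 -103.7   -0.8] to well [90.  -0.9 -0.6]
[array([281.3, 214.7]), array([281.3, 217.2])]
```

View pics/w7.png

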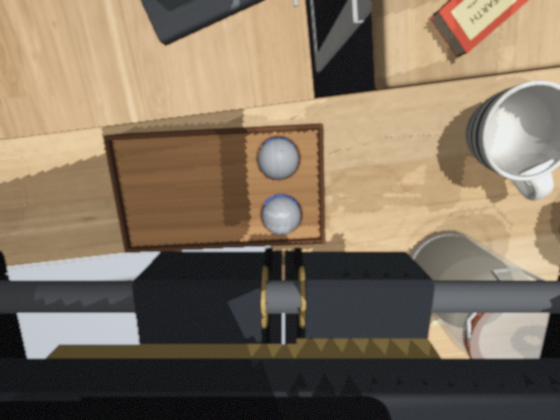

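The ball sits in the well at (281.5,215), matching the prediction of (281.3,214.7) for a pressed-down ball. The stored ball and the neighbours in view (cup, matchbox) look undisturbed. Handing in.

```bash
python3 -c "
from rig import robot
print(robot.hand_in())"
```

```text
the job is handed in; nothing more can be done
None
```

The ball is in the free well, pressed onto its stop, and the job was handed in at about 11 s of the 54 s limit. No verdict was returned.

- **Moving the ball:** I straddled it with the fingers as a loose cage, 33 mm open for a 30 mm ball. I nudged it about 103 mm across the deck without lifting it, and it dropped onto the ring.
- **Pressing:** With the fingers shut, the ring yielded at about 3 to 4 N. The ball met the stop after about 7 mm of travel.
- **Holding:** I held it there for about 1.4 s. The wrist readings were mostly 9 to 12 N, with one brief 13.7 N on contact and one low of 8.4 N. That is a little under the 12 N aim on average, but inside the 8 to 16 N band. While holding, the tool tilted about 1° and drifted about 1 mm sideways.
- **Last checks:** The final wrist image shows the ball within about 1 pixel of its predicted pressed-down place. The stored ball, cup and matchbox looked undisturbed. The lemon, salt shaker and pepper mill were not in that view. The wrist force was back to about zero, with the gripper clear above.
- **Disagreement:** The first rough top-camera positions were 4 to 7 mm off the wrist-camera ones. I used the wrist ones, and they stayed consistent throughout.

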